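# Carry a Petri dish to the viewing stage on a dish lifter

## Task

The Petri dish is too wide to pick up, so move it with the dish lifter and never touch it with the gripper. First push the viewing stage's turntable round by its pins until the channel between its rails points at the pointer on the base (either end of the channel will do); then slide the lifter's blade under the dish in its holder, lift the dish well clear, and set it down level, gently and centred on the turntable's rails with the channel still facing the pointer. Draw the lifter out, leave it standing flat on the bench clear of stage and holder, and disturb none of the glassware around.

Things in the scene. Friction and masses are not known exactly. Their poses are not given: they have to be found in the camera images.
- dish_holder: Fixed aluminium dish holder, 122 (x) x 124 x 34 mm, at the left or right; origin at the centre of its underside, z up. Base plate 6 mm thick; low walls to z = 34 mm at its back (inner face x = +56 mm) and sides (inner faces y = +-55 mm); open at its front, -x, turned roughly to the robot. The blade enters along +x, in the channel between its two rails.
- holder_seat (a point): Centre of the holder at the height of its rail tops, 26 mm over the bench; axes as the holder. Two white rails along x, 108 mm long, 12 mm wide, centred at y = +-31 mm; the channel between them is 50 mm wide and 20 mm deep (6 to 26 mm over the bench).
- petri_dish: Clear lidded Petri dish with pale agar, 92 mm diameter (lid; the bottom part is 86 mm), 16 mm high, about 40 g; origin at the centre of its underside, z up. Loose; starts on the holder's rails within a few mm of the seat, any yaw. Wider than the gripper opens.
- view_stage: Fixed round grey base of the viewing stage, 156 mm diameter, 11 mm high, origin at the centre of its underside on the bench, z up. A small dark pointer, 10 mm high, sticks out of its rim to 96 mm from the centre along its -x, roughly towards the robot: this is the mark. The turntable lies on it, 148 mm diameter, top of the disc at z = 18 mm.
- stage_seat (a point): Centre of the stage at the height of its rail tops (34 mm over the bench), where the middle of the dish's underside belongs; axes as the base (-x to the pointer).
- turntable (a joint): Turn of the turntable on its base, counter-clockwise seen from above, rad, travel -1 to 4.2; at 0 and at pi its channel points at the pointer. It turns with light dry friction (0.06 N m, about 1 N at a pin) and stays where it is left. Starts 0.5 to 2.64, so the shorter way may be either way.
- turntable_centre (a point): Centre of the turntable on the disc's top (18 mm over the bench), turning with it; x along the channel. Two white rails lie along x, 92 mm long, 12 mm wide, centred at y = +-31 mm, 16 mm high over the disc (tops 34 mm over the bench), leaving a channel 50 mm wide between them, open at both ends.
- pin_a (a point): Top of the upright steel pin, 10 mm diameter, 32 mm tall from the disc (18 mm) to 50 mm over the bench, at y = +66 mm of the turntable.
- pin_b (a point): The same, the other pin, at y = -66 mm of the turntable.
- dish_lifter: Loose lifter, about 140 g: flat steel blade 36 mm wide, 3 mm thick, x = -20 to +108 mm, then a tip 26 mm wide, to +122 mm; lip across it at x = 30 to 34 mm, 12 mm high; upright black grip at x = 0, 26 mm along x, 18 mm along y, up to z = 69 mm. Origin under the grip on the blade's underside, x to the tip, z up. Starts flat on the bench near the middle, tip away from robot.
- lifter_grip (a point): Middle of the black grip at a good height to hold it from above (fingers either side in y), 46 mm above the underside of the blade.
- lifter_blade (a point): Point on the top of the blade, 83 mm ahead of the grip, where the middle of the dish should lie (edge of the lid then 3 mm from the lip, tip 39 mm beyond the middle).
- tall_flask: Bystander: stoppered conical flask, 63 mm diameter, 163 mm high, standing loose between holder and stage; origin at the centre of its underside.
- small_bottle_a: Bystander: small bottle with blue cap, 57 mm diameter, 104 mm high, standing loose close behind the holder; origin at the centre of its underside.
- small_bottle_b: Bystander: a like bottle, 56 mm diameter, 104 mm high, standing loose close behind the viewing stage; origin at the centre of its underside.
- side_flask: Bystander: stoppered conical flask, 63 mm diameter, 141 mm high, standing loose at the left; origin at the centre of its underside.
Mind the look-alikes: they are no part of the job. Leave any green look-alike of the petri_dish alone.

How it is judged:
By the outcome, as a careful person would: the job done as asked, in the order asked, and still so for the second after the job is handed in, with the robot touching nothing.
It also fails if it takes over 72 s, if anything falls off the work surface, if the arm or the gripper's body presses on something with over 40 N, if the wrist force passes 120 N, or if a joint passes its speed limit or range.

## Robot

A 6-joint arm with a two-finger parallel gripper is mounted at the origin on a cart in front of the work surface, level with it; the furniture and walls round the work are solid. World frame = base frame: x ahead of the robot, y to its left, z up, the work surface at z = 0. Lengths are in m, angles in rad, forces in N, time in s.
With the tool pointing down it reaches from about 0.4 to 0.925 m from the base axis. Payload 3.4 kg.
Tool frame: the origin (TCP) lies at the very end of the fingers, on their centre line; the grasp point (between the pads) lies manip.pinch_z behind it (manip.pinch_z is the distance from the TCP to the grasp point, in m); z points along the fingers, y is the line along which they close (so a half turn about z gives the same grasp; the last joint's range is limited). The gripper opens to 85 mm and grips with 20 to 120 N. Pads are 22 mm wide; open, the fingers measure 114 mm over their backs; the gripper's body (76 mm by 85 mm) begins 54 mm behind the grasp point. The pads swing forward as they close: fully open they stand 13 mm farther back than shut.
Start: joints at [1.028, 0.307, 1.506, -0, 1.328, -0.073], TCP at [0.26, 0.513, 0.231] pointing down, gripper open.
Joint ranges: [-3.12, 3.12], [-1.05, 2.28], [0.14, 2.33], [-1.42, 4.57], [0.1, 2.73], [-2.68, 2.68]. Speed limits (rad/s): [2.57, 2.57, 3.14, 3.14, 3.14, 3.14].

## Interface

Orientations are given as a rotation vector (axis times angle).
In Python, from bench import manip gives the robot as it stands.
- The arm moves only by the tool arm_command, never from a script. Its argument "series" is a list of rows, each an object with "rotation": the turn, a rotation vector about the tool's x, y, z in degrees, a list of three; "xyz": the shift along the tool's x, y, z in m, a list of three; "fingers": the opening, from 0 (shut) to 1 (fully open). In form: [{"rotation": [wx, wy, wz], "xyz": [dx, dy, dz], "fingers": fingers}, ...]. A call has 1 to 10 rows; each row shifts and turns the commanded pose from where the row before left it, along the tool's axes as they then stand; what a row does not reach is not made up. A row lasts 1/12 s, in which the tool goes at most 41.7 mm and 7.16 degrees, less where a joint would pass 70% of its speed; a pose out of reach is approached as far as the arm can. A call is refused whole if a number of a shift passes 0.0417 or a number of a turn 7.16, either way. A call with a gripper value outside its range is refused whole. The fingers move at their own pace and stop on an object; "newtons" is the grip in N (left out, the last holds). Time passes only in rows, so rows that do not move let the fingers close. It gives the time, the measured TCP pose, the force, the opening and the grip force at its end, in the units of the state.
- manip.observe(): the state, without advancing time (a new reading comes with each control period).
- manip.grab_frame(name): name is "side" or "top" or "wrist"; returns a dict with "color" (420x560x3 uint8, red, green, blue), "K" (3x3 intrinsics, pixels), "R" (3x3) and "t" (3): a world point X has camera coordinates R X + t. Camera axes: x right, y down, z forward; pixel columns grow to the right and rows downward; lengths in m; the calibration is good to about 2 mm. A picture is of the moment at which its call begins. There is no depth.
- manip.finish_job(): hands the job in; it is judged then, once.
Trained networks look in the newest picture that a camera, given by its name, has taken for a name from the list of things; names that differ only in an ending like _2 or _b are one class to them, and where a whole thing is asked for, a point or a joint stands for the part that bears it (a point fixed in the world has none). Each returns a list of dicts, best first, with "conf" (0 to 1); they miss things now and then, are a little off and sometimes report something else, mostly with a low value. They report only what shows in the picture. A call takes as long as a camera call. They do not tell look-alikes from the thing itself.
- manip.look_for(camera, query): "bbox" ([left, top, width, height] in pixels, round what is visible of it).
- manip.trace(camera, query): "region" (420x560 bool, what is visible of it) and "bbox" ([left, top, width, height] in pixels, round what is visible of it).
- manip.place_of(camera, query): "pixel" ([row, column] in pixels: a listed point, or the origin of a listed thing).
The state is a dict: "time": time; "q": joint angles; "joint_vel": joint speeds; "joint_torque": joint torques, N m; "ee_pos": TCP position; "eef_rot": TCP orientation; "contact_force": force on the tool from outside, world axes, zero at the start; "wrist_torque": the same for the moment, N m; "width": finger opening in m; "grip_force": force on a finger pad.
Only numpy, scipy, OpenCV 4.12 (cv2) and the standard library are available. Lean on these libraries where they do the work, as an engineer would, in place of code of your own. Each camera call takes 0.05 s, during which the arm holds its last target. There are 200 camera calls.

## Working session

There is one attempt and no reset: what is moved stays moved. The work goes in short steps, Python scripts to look and compute and a tool call to move; the robot and the scene stay as the last step left them, time stands still between calls to the robot, and variables do not carry over. Pictures are saved under pics/ and viewed, at most 10 in all, crops included, and the job is handed in when it is done.

Besides the shell and the picture viewer there is one more tool, called after "Emit:" by a JSON object that holds its "op" and its "data", one argument or row to a line. arm_command: Moves the arm, as the interface text tells. Its arguments: {"type":"object","properties":{"series":{"type":"array"},"newtons":{"type":"number"}},"required":["series"]}

```bash
ls; mkdir -p pics
python3 - <<'E'
from bench import manip
import cv2,numpy as np
print(manip.observe(), manip.pinch_z)
ims=[]
for c in ["top","side"]:
    f=manip.grab_frame(c); cv2.imwrite(f"pics/{c}0.png",f["color"][:,:,::-1])
    print(c,f["K"],f["R"],f["t"])
    for q in ["holder_seat","petri_dish","dish_holder","view_stage","stage_seat","turntable_centre","pin_a","pin_b","lifter_grip","lifter_blade","dish_lifter","tall_flask","small_bottle_a","side_flask"]:
        r=manip.place_of(c,q); print(c,q,[(np.round(d["pixel"]).tolist(),round(d["conf"],2)) for d in r[:4]])
E
```

```text
pics
{'time': 0.0, 'q': array([ 1.02750097e+00,  3.07572663e-01,  1.50769075e+00, -1.55136967e-05,
        1.32837766e+00, -7.34860325e-02]), 'joint_vel': array([-0.00034288, -0.00027909, -0.00045442, -0.00145747, -0.00079587,
       -0.00182303]), 'joint_torque': array([-1.87406433e-03, -4.57559931e+01, -2.51913124e+01, -3.85505828e-04,
        1.31373148e-02, -9.00544535e-06]), 'ee_pos': array([0.25996841, 0.51209009, 0.23037467]), 'eef_rot': array([-0.73105909, -3.05472282,  0.00307243]), 'contact_force': array([0.46305278, 0.54812116, 0.76030688]), 'wrist_torque': array([-0.04357306,  0.01297816,  0.00549177]), 'grip_force': 0.0, 'width': 0.08555854511410621} 0.0187
top [[429.54043774   0.         275.75463101]
 [  0.         429.54043774 209.98109364]
 [  0.           0.           1.        ]] [[-0.01553468 -0.99962098 -0.0227282 ]
 [-0.98902776  0.01870194 -0.14654119]
 [ 0.14691071  0.02020235 -0.98894343]] [0.10096127 0.59088313 1.20986016]
top holder_seat [([210.0, 400.0], 0.65), ([214.0, 392.0], 0.65), ([230.0, 304.0], 0.44)]
top petri_dish [([227.0, 337.0], 0.75), ([209.0,
[... 1002 characters left out ...]
 petri_dish [([264.0, 278.0], 0.83), ([296.0, 297.0], 0.61)]
side dish_holder [([305.0, 298.0], 0.7)]
side view_stage [([210.0, 286.0], 0.95)]
side stage_seat [([200.0, 286.0], 0.94)]
side turntable_centre [([204.0, 285.0], 0.71)]
side pin_a [([200.0, 268.0], 0.97), ([194.0, 304.0], 0.73), ([197.0, 283.0], 0.18)]
side pin_b [([200.0, 268.0], 0.97), ([194.0, 304.0], 0.73), ([197.0, 283.0], 0.18)]
side lifter_grip [([232.0, 247.0], 0.92), ([204.0, 289.0], 0.27)]
side lifter_blade [([240.0, 275.0], 0.71)]
side dish_lifter [([246.0, 244.0], 0.59)]
side tall_flask [([242.0, 304.0], 0.58)]
side small_bottle_a [([209.0, 315.0], 0.67), ([313.0, 339.0], 0.66)]
side side_flask [([186.0, 268.0], 0.75)]
```

Run:
```python
import cv2,numpy as np
a=cv2.imread("pics/top0.png")[150:290,130:450]; b=cv2.imread("pics/side0.png")[130:370,200:380]
cv2.imwrite("pics/v1.png",cv2.resize(a,None,fx=2.5,fy=2.5,interpolation=cv2.INTER_CUBIC))
cv2.imwrite("pics/v2.png",cv2.resize(b,None,fx=2.5,fy=2.5,interpolation=cv2.INTER_CUBIC))
```

```text
(no output)
```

View pics/v1.png

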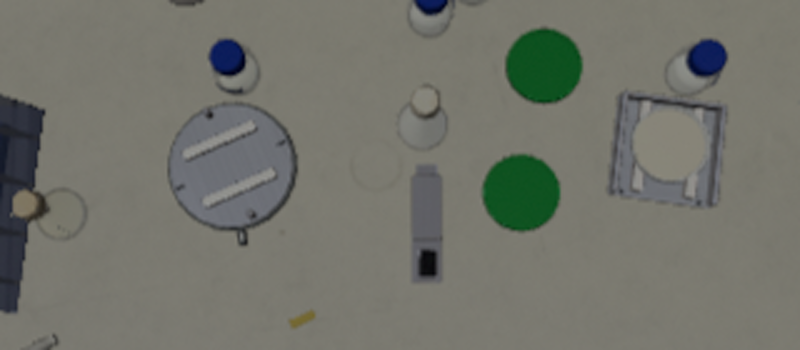

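View pics/v2.png

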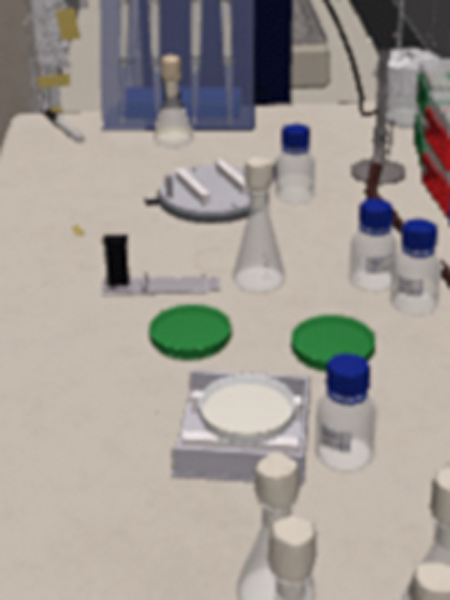

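```bash
cat > h.py <<'E'
from bench import manip
import numpy as np, cv2
from scipy.spatial.transform import Rotation as Ro
F={}
def grab(c):
    F[c]=manip.grab_frame(c); return F[c]
def ray(f,px):  # px=[row,col]
    d=f["R"].T@np.linalg.solve(f["K"],[px[1],px[0],1.]); return -f["R"].T@f["t"],d
def onz(f,px,z):
    o,d=ray(f,px); return o+d*(z-o[2])/d[2]
def proj(f,X):
    p=f["K"]@(f["R"]@np.asarray(X,float)+f["t"]); return p[1]/p[2],p[0]/p[2]
def tri(f,p,g,q):
    A=[];b=[]
    for ff,pp in((f,p),(g,q)):
        o,d=ray(ff,pp); d/=np.linalg.norm(d); P=np.eye(3)-np.outer(d,d); A.append(P);b.append(P@o)
    return np.linalg.lstsq(np.vstack(A),np.hstack(b),rcond=None)[0]
def pts(c,q,z,n=3):
    return [(np.round(onz(F[c],d["pixel"],z)[:2],4).tolist(),round(d["conf"],2)) for d in manip.place_of(c,q)[:n]]
def state():
    s=manip.observe(); R=Ro.from_rotvec(s["eef_rot"]).as_matrix()
    return s,np.array(s["ee_pos"]),R
E
python3 - <<'E'
from h import *
for c in("top","side"):
    grab(c)
    for q,z in dict(holder_seat=.026,petri_dish=.026,dish_holder=0,view_stage=0,stage_seat=.034,turntable_centre=.018,pin_a=.05,lifter_grip=.046,lifter_blade=.003,dish_lifter=0,tall_flask=0,small_bottle_a=0,side_flask=0).items():
        print(c,q,pts(c,q,z))
f=F["top"]
v=lambda x,y:(150+y/2.5-.0,130+x/2.5)
for n,p,z in [("ptr",(242,242),.01),("railA0",(184,156),.034),("railA1",(256,126),.034),("railB0",(206,203),.034),("railB1",(276,174),.034),("pin1",(210,114),.05),("pin2",(251,214),.05),
 ("grip",(428,263),.069),("tip",(427,166),.003),("hr0",(646,101),.026),("hr1",(637,190),.026),("hr2",(701,106),.026),("hr3",(690,195),.026)]:
    print(n,np.round(onz(f,v(*p),z)[:2],3))
s,p,R=state(); w=grab("wrist"); print(R.round(3)); 
print("cam in tool",(R.T@(-w["R"].T@w["t"]-p)).round(3),(w["R"]@R).round(3),w["K"][0,0])
E
```

```text
top holder_seat [([0.5926, -0.2718], 0.65)]
top petri_dish [([0.7056, -0.1196], 0.71), ([0.5882, -0.2806], 0.66), ([0.5531, -0.0955], 0.57)]
top dish_holder [([0.5829, -0.266], 0.91)]
top view_stage [([0.5786, 0.2511], 0.94)]
top stage_seat [([0.5805, 0.2551], 0.69)]
top turntable_centre [([0.5863, 0.2417], 0.76), ([0.5376, 0.0166], 0.36)]
top pin_a [([0.6454, 0.2773], 0.78), ([0.673, -0.2743], 0.64), ([0.5236, 0.2307], 0.6)]
top lifter_grip [([0.4612, 0.0169], 0.85)]
top lifter_blade [([0.5344, 0.023], 0.74)]
top dish_lifter [([0.4603, 0.0178], 0.79)]
top tall_flask [([0.6186, 0.0231], 0.78), ([0.6511, 0.2807], 0.53)]
top small_bottle_a [([0.6995, 0.249], 0.93), ([0.6841, -0.3013], 0.83)]
top side_flask [([0.5354, 0.4701], 0.88)]
side holder_seat [([0.5938, -0.2643], 0.94), ([0.4659, -0.0061], 0.37)]
side petri_dish [([0.6024, -0.2679], 0.83), ([0.6924, -0.1528], 0.8), ([0.5518, -0.129], 0.66)]
side dish_holder [([0.5919, -0.2685], 0.9), ([0.5778, 0.2399], 0.3)]
side view_stage [([0.5847, 0.2363], 0.86)]
side stage_seat [([0.5817, 0.2483], 0.78), ([0.4576, 0.0542], 0.52)]
side turnt
[... 227 characters left out ...]
lifter [([0.4583, 0.0306], 0.88)]
side tall_flask [([0.6362, 0.0284], 0.61)]
side small_bottle_a [([0.6857, -0.2997], 0.97), ([0.6901, 0.264], 0.82)]
side side_flask [([0.5315, 0.4591], 0.62), ([0.5312, 0.3491], 0.61), ([0.5875, 0.254], 0.21)]
ptr [0.49  0.239]
railA0 [0.591 0.304]
railA1 [0.625 0.219]
railB0 [0.535 0.278]
railB1 [0.567 0.195]
pin1 [0.638 0.271]
pin2 [0.519 0.223]
grip [0.459 0.021]
tip [0.578 0.017]
hr0 [ 0.648 -0.244]
hr1 [ 0.542 -0.228]
hr2 [ 0.64  -0.308]
hr3 [ 0.535 -0.289]
[[-0.892  0.453  0.   ]
 [ 0.453  0.892  0.   ]
 [-0.     0.    -1.   ]]
cam in tool [ 0.083 -0.    -0.142] [[-0.001  1.     0.   ]
 [-0.946 -0.001 -0.324]
 [-0.324 -0.001  0.946]] 322.48295522179257
```

Emit:
{"op": "arm_command", "data": {
  "series": [
    {"rotation":[0,0,7],"xyz":[0,0,0],"fingers":0.5},
    {"rotation":[0,0,7],"xyz":[0,0,0],"fingers":0.5},
    {"rotation":[0,0,7],"xyz":[0,0,0],"fingers":0.5},
    {"rotation":[0,0,7],"xyz":[0,0,0],"fingers":0.5},
    {"rotation":[0,0,7],"xyz":[0,0,0],"fingers":0.5},
    {"rotation":[0,0,7],"xyz":[0,0,0],"fingers":0.5},
    {"rotation":[0,0,7],"xyz":[0,0,0],"fingers":0.5},
    {"rotation":[0,0,7],"xyz":[0,0,0],"fingers":0.5},
    {"rotation":[0,0,7],"xyz":[0,0,0],"fingers":0.5},
    {"rotation":[0,0,7],"xyz":[0,0,0],"fingers":0.5}
  ]
}}

```text
time: 3.78
ee_pos: [0.2603, 0.5127, 0.2313]
eef_rot: [2.358, 2.076, -0.0]
contact_force: [-0.1, 0.4, 0.1]
width: 0.0424
grip_force: 0.0
```

Emit:
{"op": "arm_command", "data": {
  "series": [
    {"rotation":[0,0,7],"xyz":[0,0,0],"fingers":0.5},
    {"rotation":[0,0,7],"xyz":[0,0,0],"fingers":0.5},
    {"rotation":[0,0,7],"xyz":[0,0,0],"fingers":0.5},
    {"rotation":[0,0,7],"xyz":[0,0,0],"fingers":0.5},
    {"rotation":[0,0,7],"xyz":[0,0,0],"fingers":0.5},
    {"rotation":[0,0,7],"xyz":[0,0,0],"fingers":0.5},
    {"rotation":[0,0,7],"xyz":[0,0,0],"fingers":0.5},
    {"rotation":[0,0,7],"xyz":[0,0,0],"fingers":0.5},
    {"rotation":[0,0,6],"xyz":[0,0,0],"fingers":0.5}
  ]
}}

```text
time: 4.53
ee_pos: [0.2603, 0.5127, 0.2313]
eef_rot: [3.09, 0.566, -0.0]
contact_force: [0.5, 0.6, -0.0]
width: 0.0427
grip_force: 0.0
```

Emit:
{"op": "arm_command", "data": {
  "series": [
    {"rotation":[0,0,0],"xyz":[0.0155,0.0395,0.006],"fingers":0.5},
    {"rotation":[0,0,0],"xyz":[0.0155,0.0395,0.006],"fingers":0.5},
    {"rotation":[0,0,0],"xyz":[0.0155,0.0395,0.006],"fingers":0.5},
    {"rotation":[0,0,0],"xyz":[0.0155,0.0395,0.006],"fingers":0.5},
    {"rotation":[0,0,0],"xyz":[0.0155,0.0395,0.006],"fingers":0.5},
    {"rotation":[0,0,0],"xyz":[0.0155,0.0395,0.006],"fingers":0.5},
    {"rotation":[0,0,0],"xyz":[0.0155,0.0395,0.006],"fingers":0.5},
    {"rotation":[0,0,0],"xyz":[0.0155,0.0395,0.006],"fingers":0.5},
    {"rotation":[0,0,0],"xyz":[0.0155,0.0395,0.006],"fingers":0.5}
  ]
}}

```text
time: 5.28
ee_pos: [0.5124, 0.2373, 0.1788]
eef_rot: [-3.088, -0.575, -0.001]
contact_force: [0.4, -0.0, 0.0]
width: 0.0429
grip_force: 0.0
```

Run:
```python
from h import *
s,p,R=state();print(p.round(4),R.round(3).tolist(),s["q"].round(2),s["width"],s["time"])
f=grab("wrist");cv2.imwrite("pics/w1.png",f["color"][:,:,::-1])
for q,z in dict(view_stage=0,stage_seat=.034,turntable_centre=.018,pin_a=.05).items(): print(q,pts("wrist",q,z),[d["pixel"] for d in manip.place_of("wrist",q)])
```

```text
[0.5124 0.2373 0.1788] [[0.933, 0.36, 0.0], [0.36, -0.933, 0.0], [0.001, -0.0, -1.0]] [0.36 0.34 1.6  0.   1.2  1.56] 0.042907601237599735 5.2833
view_stage [([0.5838, 0.2533], 0.71)] [[110.6, 289.7]]
stage_seat [([0.5818, 0.2511], 0.91), ([0.5854, 0.254], 0.28)] [[115.2, 292.5], [109.9, 290.9]]
turntable_centre [([0.583, 0.252], 0.67)] [[112.7, 291.4]]
pin_a [([0.5248, 0.2277], 0.73), ([0.645, 0.279], 0.59)] [[189.8, 293.9], [19.3, 290.0]]
```

View pics/w1.png

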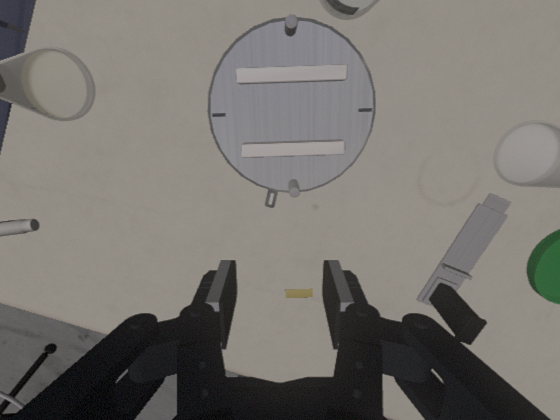

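Run:
```python
from h import *
f=grab("wrist")
P=lambda r,c,z:onz(f,(r,c),z)[:2]
c=(P(22,291,.05)+P(185,294,.05))/2
d=P(22,291,.05)-P(185,294,.05)
print("pins",P(22,291,.05),P(185,294,.05),"c",c,np.linalg.norm(d),np.degrees(np.arctan2(d[1],d[0])))
for a,b in(((75,236),(73,347)),((150,242),(148,344))):
    e=P(*a,.034)-P(*b,.034);print("rail",np.degrees(np.arctan2(e[1],e[0])),(P(*a,.034)+P(*b,.034))/2)
for pp in ((198,271),(204,270)):
    e=c-P(*pp,.01);print("ptr",P(*pp,.01),np.linalg.norm(e),np.degrees(np.arctan2(e[1],e[0])))
# disc ellipse from edges: fit circle to trace
m=manip.trace("wrist","view_stage")
if m:
    cn=max(cv2.findContours(m[0]["region"].astype(np.uint8),0,1)[0],key=cv2.contourArea)[:,0]
    X=np.array([P(y,x,.015) for x,y in cn]); A=np.c_[2*X,np.ones(len(X))];s=np.linalg.lstsq(A,(X**2).sum(1),rcond=None)[0];print("circ",s[:2],np.sqrt(s[2]+s[0]**2+s[1]**2))
```

```text
pins [0.64141836 0.28082332] [0.52660886 0.23208221] c [0.58401361 0.25645277] 0.1247273747025436 23.00311386564363
rail 112.08735897726879 [0.60961047 0.26709696]
rail 112.2471168943833 [0.55309972 0.24302438]
ptr [0.4966318  0.24310457] 0.08839544873722344 8.685198064690635
ptr [0.49031394 0.24180643] 0.09483745742859555 8.884102153543449
```

Emit:
{"op": "arm_command", "data": {
  "series": [
    {"rotation":[0,0,0],"xyz":[0.006,0.0125,0.03],"fingers":0.5},
    {"rotation":[0,0,0],"xyz":[0,0,0.035],"fingers":0.5},
    {"rotation":[0,0,0],"xyz":[0,0,0.035],"fingers":0.5},
    {"rotation":[0,0,0],"xyz":[0,0,0.025],"fingers":0.5},
    {"rotation":[0,0,0],"xyz":[0,0,0.015],"fingers":0.5},
    {"rotation":[0,0,0],"xyz":[0,0,0.011],"fingers":0.5},
    {"rotation":[0,0,0],"xyz":[0,0,0],"fingers":0.05},
    {"rotation":[0,0,0],"xyz":[0,0,0],"fingers":0.05},
    {"rotation":[0,0,0],"xyz":[0,0,0],"fingers":0.05},
    {"rotation":[0,0,0],"xyz":[0,0,0],"fingers":0.05}
  ],
  "newtons": 20
}}

```text
time: 6.67
ee_pos: [0.522, 0.2299, 0.0288]
eef_rot: [-3.088, -0.575, -0.003]
contact_force: [-0.2, 0.5, -3.3]
width: 0.0088
grip_force: 21.0
```

Run:
```python
from h import *
s,p,R=state();print(p.round(4),R.round(3).tolist(),s["contact_force"],s["width"],s["grip_force"])
f=grab("wrist");cv2.imwrite("pics/w2.png",f["color"][:,:,::-1])
c=np.array([.583,.2535]);r=p[:2]-c;print(np.linalg.norm(r),np.degrees(np.arctan2(r[1],r[0])))
# rows: 76 deg in 19 rows, tool frame const by symmetry
```

```text
[0.522  0.2299 0.0288] [[0.933, 0.36, 0.002], [0.36, -0.933, 0.001], [0.002, -0.0, -1.0]] [-0.21773956  0.54128394 -3.26579433] 0.00884427357312617 21.0354083776474
0.06542556770518526 -158.89895639452178
```

Emit:
{"op": "arm_command", "data": {
  "series": [
    {"rotation":[0,0,-5],"xyz":[0.00025,0.00575,0],"fingers":0.05},
    {"rotation":[0,0,-5],"xyz":[0.00025,0.00575,0],"fingers":0.05},
    {"rotation":[0,0,-5],"xyz":[0.00025,0.00575,0],"fingers":0.05},
    {"rotation":[0,0,-5],"xyz":[0.00025,0.00575,0],"fingers":0.05},
    {"rotation":[0,0,-5],"xyz":[0.00025,0.00575,0],"fingers":0.05}
  ]
}}

```text
time: 7.13
ee_pos: [0.5376, 0.206, 0.0288]
eef_rot: [-2.888, -1.235, -0.003]
contact_force: [-0.4, 1.5, -2.7]
width: 0.0089
grip_force: 21.1
```

Emit:
{"op": "arm_command", "data": {
  "series": [
    {"rotation":[0,0,-5],"xyz":[0.00025,0.00575,0],"fingers":0.05},
    {"rotation":[0,0,-5],"xyz":[0.00025,0.00575,0],"fingers":0.05},
    {"rotation":[0,0,-5],"xyz":[0.00025,0.00575,0],"fingers":0.05},
    {"rotation":[0,0,-5],"xyz":[0.00025,0.00575,0],"fingers":0.05},
    {"rotation":[0,0,-5],"xyz":[0.00025,0.00575,0],"fingers":0.05},
    {"rotation":[0,0,-5],"xyz":[0.00025,0.00575,0],"fingers":0.05},
    {"rotation":[0,0,-5],"xyz":[0.00025,0.00575,0],"fingers":0.05},
    {"rotation":[0,0,-5],"xyz":[0.00025,0.00575,0],"fingers":0.05},
    {"rotation":[0,0,-5],"xyz":[0.00025,0.00575,0],"fingers":0.05},
    {"rotation":[0,0,-5],"xyz":[0.00025,0.00575,0],"fingers":0.05}
  ]
}}

```text
time: 7.97
ee_pos: [0.59, 0.1877, 0.0288]
eef_rot: [-2.096, -2.34, -0.001]
contact_force: [-1.0, 1.9, -0.9]
width: 0.0089
grip_force: 21.2
```

Emit:
{"op": "arm_command", "data": {
  "series": [
    {"rotation":[0,0,0],"xyz":[0,0,0],"fingers":0.05}
  ]
}}

```text
time: 8.05
ee_pos: [0.5913, 0.1879, 0.0288]
eef_rot: [2.097, 2.337, 0.003]
contact_force: [-0.2, 0.7, -0.7]
width: 0.009
grip_force: 21.4
```

Run:
```python
from h import *
s,p,R=state();print(p.round(4),R.round(3).tolist(),s["contact_force"],s["width"],s["grip_force"],s["time"])
f=grab("wrist");cv2.imwrite("pics/w2.png",f["color"][:,:,::-1])
```

```text
[0.5913 0.1879 0.0288] [[-0.108, 0.994, 0.002], [0.994, 0.108, 0.001], [0.001, 0.002, -1.0]] [-0.22266859  0.72820348 -0.69676456] 0.008973456464483909 21.360269486904144 8.05
```

View pics/w2.png

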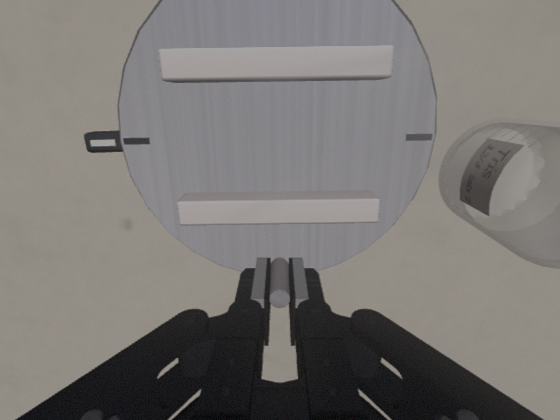

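Run:
```python
from h import *
f=grab("wrist")
P=lambda x,y,z:onz(f,(y,x),z)[:2]
a=lambda e:np.degrees(np.arctan2(e[1],e[0]))
m1,m2=P(136,141,.018),P(419,137,.018);c=(m1+m2)/2
print(c,np.linalg.norm(m1-m2),"chan",a(m2-m1),"rails",a(P(391,47,.034)-P(161,50,.034)),a(P(378,200,.034)-P(179,203,.034)), "ptr",a(c-P(104,142,.010)),a(c-P(87,142.5,.010)),P(87,142.5,.01))
print("rc",(P(391,47,.034)+P(161,50,.034)+P(378,223,.034)+P(179,225,.034))/4)
```

```text
[0.58347851 0.25212266] 0.13198417559413664 chan 6.685145820703924 rails 6.596339527192386 6.7676269461810445 ptr 7.493645731525524 7.498125174991858 [0.49059848 0.23989786]
rc [0.58351755 0.25201097]
```

Emit:
{"op": "arm_command", "data": {
  "series": [
    {"rotation":[0,0,-1],"xyz":[0,0.001,0],"fingers":0.05},
    {"rotation":[0,0,0],"xyz":[0,0,0],"fingers":0.05},
    {"rotation":[0,0,0],"xyz":[0,0,0],"fingers":0.3},
    {"rotation":[0,0,0],"xyz":[0,0,0],"fingers":0.3},
    {"rotation":[0,0,0],"xyz":[0,0,-0.02],"fingers":0.3},
    {"rotation":[0,0,0],"xyz":[0,0,-0.04],"fingers":0.3},
    {"rotation":[0,0,0],"xyz":[0,0,-0.04],"fingers":0.5},
    {"rotation":[0,0,0],"xyz":[0,0,-0.04],"fingers":0.5}
  ]
}}

```text
time: 8.82
ee_pos: [0.59, 0.1874, 0.1685]
eef_rot: [-2.08, -2.353, 0.003]
contact_force: [0.5, 0.6, 0.5]
width: 0.0425
grip_force: 0.0
```

Run:
```python
from h import *
s,p,R=state();print(p.round(4),R.round(3).tolist(),s["width"])
f=grab("wrist");cv2.imwrite("pics/w3.png",f["color"][:,:,::-1])
for q,z in dict(stage_seat=.034,turntable_centre=.018,pin_a=.05).items(): print(q,pts("wrist",q,z))
m=manip.trace("wrist","view_stage")
g=cv2.cvtColor(f["color"],cv2.COLOR_RGB2GRAY); print(m and m[0]["bbox"])
```

```text
[0.59   0.1874 0.1685] [[-0.123, 0.992, -0.002], [0.992, 0.123, -0.001], [-0.0, -0.002, -1.0]] 0.042496283148139205
stage_seat [([0.5859, 0.2511], 0.89), ([0.5927, 0.1848], 0.48)]
turntable_centre [([0.5834, 0.2507], 0.72)]
pin_a [([0.5947, 0.1866], 0.84), ([0.5771, 0.3164], 0.71)]
[173.1, 21.0, 193.7, 191.6]
```

View pics/w3.png

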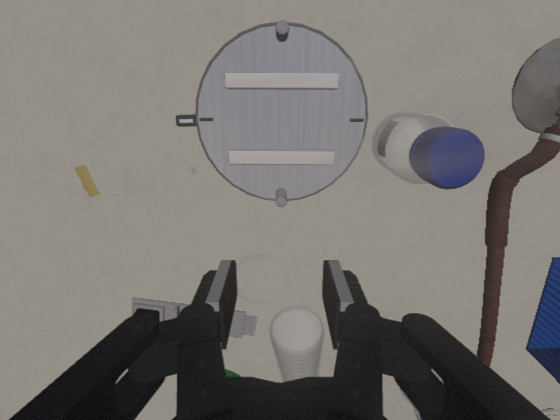

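Emit:
{"op": "arm_command", "data": {
  "series": [
    {"rotation":[0,0,7],"xyz":[0,0,-0.004],"fingers":0.6},
    {"rotation":[0,0,7],"xyz":[0,0,-0.004],"fingers":0.6},
    {"rotation":[0,0,7],"xyz":[0,0,-0.004],"fingers":0.6},
    {"rotation":[0,0,7],"xyz":[0,0,0],"fingers":0.6},
    {"rotation":[0,0,7],"xyz":[0,0,0],"fingers":0.6},
    {"rotation":[0,0,7],"xyz":[0,0,0],"fingers":0.6},
    {"rotation":[0,0,7],"xyz":[0,0,0],"fingers":0.6},
    {"rotation":[0,0,7],"xyz":[0,0,0],"fingers":0.6},
    {"rotation":[0,0,7],"xyz":[0,0,0],"fingers":0.6},
    {"rotation":[0,0,7],"xyz":[0,0,0],"fingers":0.6}
  ]
}}

```text
time: 9.9
ee_pos: [0.5891, 0.1873, 0.1769]
eef_rot: [3.056, 0.726, -0.008]
contact_force: [0.1, -0.1, -0.5]
width: 0.0513
grip_force: 0.0
```

Emit:
{"op": "arm_command", "data": {
  "series": [
    {"rotation":[0,0,7],"xyz":[0,0,0],"fingers":0.6},
    {"rotation":[0,0,7],"xyz":[0,0,0],"fingers":0.6},
    {"rotation":[0,0,7],"xyz":[0,0,0],"fingers":0.6},
    {"rotation":[0,0,6],"xyz":[0,0,0],"fingers":0.6},
    {"rotation":[0,0,0],"xyz":[-0.035,0.025,0],"fingers":0.6},
    {"rotation":[0,0,0],"xyz":[-0.035,0.035,0],"fingers":0.6},
    {"rotation":[0,0,0],"xyz":[-0.035,0.035,0],"fingers":0.6},
    {"rotation":[0,0,0],"xyz":[-0.035,0.035,0],"fingers":0.6},
    {"rotation":[0,0,0],"xyz":[0,0.03,0.01],"fingers":0.6},
    {"rotation":[0,0,0],"xyz":[0,0,0],"fingers":0.6}
  ]
}}

```text
time: 10.73
ee_pos: [0.4638, 0.041, 0.1668]
eef_rot: [3.139, -0.002, -0.012]
contact_force: [0.7, 0.1, 0.8]
width: 0.0509
grip_force: 0.0
```

Run:
```python
from h import *
s,p,R=state();print(p.round(4),R.round(3).tolist(),s["width"],s["time"])
f=grab("wrist");cv2.imwrite("pics/w4.png",f["color"][:,:,::-1])
for q,z in dict(lifter_grip=.046,lifter_blade=.003,dish_lifter=0).items(): print(q,pts("wrist",q,z))
m=manip.trace("wrist","dish_lifter")
for d in m[:2]: print(d["conf"],d["bbox"])
```

```text
[0.4638 0.041  0.1668] [[1.0, -0.001, -0.008], [-0.001, -1.0, -0.003], [-0.008, 0.003, -1.0]] 0.05089423881041186 10.7333
lifter_grip [([0.4595, 0.0199], 0.88)]
lifter_blade [([0.5429, 0.0171], 0.73), ([0.5847, 0.2503], 0.73)]
dish_lifter []
0.93 [277.5, 55.0, 47.0, 174.4]
```

View pics/w4.png

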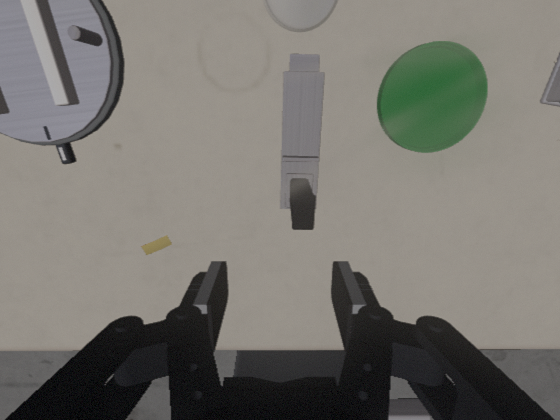

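Run:
```python
from h import *
f=grab("wrist");s,p,R=state();print(p.round(4),R.round(4).tolist())
P=lambda x,y,z:onz(f,(y,x),z)[:2]
a=P(303.2,72,.003);b=P(299.3,207,.003);d=a-b;t=P(304.5,54,.003)
print(a,b,t,np.linalg.norm(d),np.degrees(np.arctan2(d[1],d[0])))
u=(t-b)/np.linalg.norm(t-b);g=b+u*.020;print("grip",g,t-u*.122,"gripTop",P(303,229-10,.069))
```

```text
[0.4692 0.0458 0.1694] [[1.0, 0.0024, -0.0006], [0.0024, -1.0, 0.0003], [-0.0006, -0.0003, -1.0]]
[0.57453474 0.02395307] [0.44888694 0.02478224] [0.58894885 0.02318136] 0.12565053538684468 -0.3780996958404221
grip [0.46888564 0.02455366] [0.46695681 0.02457571] gripTop [0.46098582 0.0259535 ]
```

Run:
```python
from h import *
f=grab("wrist")
for q,z in dict(lifter_grip=.046,lifter_blade=.003).items(): print(q,pts("wrist",q,z))
m=manip.trace("wrist","dish_lifter")[0];M=m["region"];print(m["bbox"])
ys=np.where(M.any(1))[0]
E=[(y,np.where(M[y])[0].min(),np.where(M[y])[0].max()) for y in ys]
L=np.array([[onz(f,(y,a-.0),.003)[:2],onz(f,(y,b+1.),.003)[:2]] for y,a,b in E])
mid=L.mean(1);w=np.linalg.norm(L[:,0]-L[:,1],axis=1)
k=(w>.030)&(w<.042)&(mid[:,0]>.48)
c=np.polyfit(mid[k,0],mid[k,1],1);print(np.degrees(np.arctan(c[0])),np.polyval(c,.461),w[k].mean(),mid[0],mid[-1])
print(manip.observe()["ee_pos"])
```

```text
lifter_grip [([0.4601, 0.0183], 0.65)]
lifter_blade [([0.5427, 0.0188], 0.97), ([0.5832, 0.2505], 0.4)]
[285.4, 65.4, 45.4, 171.7]
-1.237127516695171 0.020238256479382568 0.03572172651256259 [0.58205693 0.0179306 ] [0.41834797 0.01363866]
[0.46909926 0.04562906 0.16974883]
```

Emit:
{"op": "arm_command", "data": {
  "series": [
    {"rotation":[0,0,1.2],"xyz":[-0.0085,0.026,0],"fingers":0.6},
    {"rotation":[0,0,0],"xyz":[0,0,0.035],"fingers":0.6},
    {"rotation":[0,0,0],"xyz":[0,0,0.035],"fingers":0.6},
    {"rotation":[0,0,0],"xyz":[0,0,0.035],"fingers":0.6},
    {"rotation":[0,0,0],"xyz":[0,0,0.025],"fingers":0.6},
    {"rotation":[0,0,0],"xyz":[0,0,0.012],"fingers":0.6},
    {"rotation":[0,0,0],"xyz":[0,0,0],"fingers":0.6}
  ],
  "newtons": 90
}}

```text
time: 11.82
ee_pos: [0.4582, 0.0193, 0.0252]
eef_rot: [-3.141, 0.03, 0.009]
contact_force: [0.7, 0.5, 0.2]
width: 0.0514
grip_force: 0.0
```

Run:
```python
from h import *
f=grab("wrist");s,p,R=state();print(p.round(4),R.round(4).tolist())
print(pts("wrist","lifter_grip",.046),pts("wrist","lifter_blade",.003))
cv2.imwrite("pics/w5.png",f["color"][:,:,::-1])
```

```text
[0.4593 0.0193 0.0266] [[0.9998, -0.0189, -0.0035], [-0.0189, -0.9998, 0.0002], [-0.0035, -0.0001, -1.0]]
[([0.4612, 0.0193], 0.71)] [([0.5425, 0.0174], 0.7)]
```

View pics/w5.png

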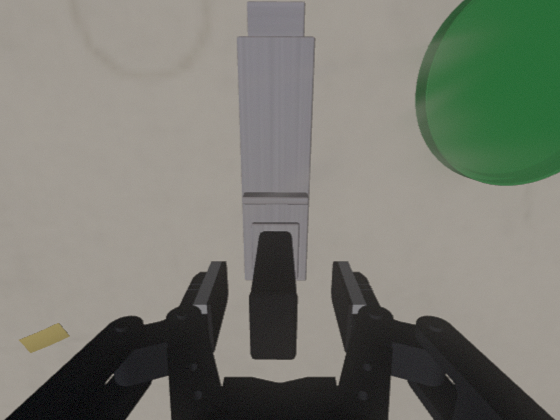

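Emit:
{"op": "arm_command", "data": {
  "series": [
    {"rotation":[0,0,0],"xyz":[0,0,0],"fingers":0.1},
    {"rotation":[0,0,0],"xyz":[0,0,0],"fingers":0.1},
    {"rotation":[0,0,0],"xyz":[0,0,0],"fingers":0.1},
    {"rotation":[0,0,0],"xyz":[0,0,0],"fingers":0.1},
    {"rotation":[0,0,0],"xyz":[0,0,0],"fingers":0.1}
  ],
  "newtons": 90
}}

```text
time: 12.38
ee_pos: [0.4614, 0.0189, 0.0291]
eef_rot: [-3.141, 0.031, -0.005]
contact_force: [-0.6, 0.2, 6.4]
width: 0.0169
grip_force: 87.8
```

Run:
```python
from h import *
f=grab("wrist");s,p,R=state();print(p.round(4),R.round(4).tolist(),s["width"],s["grip_force"])
print(pts("wrist","lifter_blade",.003),[d["pixel"] for d in manip.place_of("wrist","lifter_blade")[:1]])
grab("top");grab("side")
for q,z in dict(holder_seat=.026,dish_holder=0).items(): print(q,pts("top",q,z),pts("side",q,z))
```

```text
[0.4614 0.019  0.0291] [[0.9998, -0.0196, 0.0029], [-0.0196, -0.9998, -0.0], [0.0029, -0.0001, -1.0]] 0.0167830605635246 87.775868922472
[([0.5429, 0.0162], 0.7)] [[102.8, 280.1]]
holder_seat [([0.5278, 0.4478], 0.68), ([0.5973, -0.2735], 0.59)] []
dish_holder [([0.5869, -0.2654], 0.68)] [([0.4524, 0.1015], 0.72)]
```

Emit:
{"op": "arm_command", "data": {
  "series": [
    {"rotation":[0,0,0],"xyz":[0,0,-0.02],"fingers":0.1},
    {"rotation":[0,0,0],"xyz":[0,0,-0.04],"fingers":0.1},
    {"rotation":[0,0,0],"xyz":[-0.008,0.0365,-0.02],"fingers":0.1},
    {"rotation":[0,0,0],"xyz":[-0.008,0.0365,0],"fingers":0.1},
    {"rotation":[0,0,0],"xyz":[-0.008,0.0365,0],"fingers":0.1},
    {"rotation":[0,0,0],"xyz":[-0.008,0.0365,0],"fingers":0.1},
    {"rotation":[0,0,0],"xyz":[-0.008,0.0365,0],"fingers":0.1},
    {"rotation":[0,0,0],"xyz":[-0.008,0.0365,0],"fingers":0.1},
    {"rotation":[0,0,4],"xyz":[-0.008,0.0365,0],"fingers":0.1},
    {"rotation":[0,0,4],"xyz":[0,0,0],"fingers":0.1}
  ]
}}

```text
time: 13.67
ee_pos: [0.3993, -0.2418, 0.1083]
eef_rot: [3.125, -0.262, 0.005]
contact_force: [0.8, -0.7, -1.4]
width: 0.0168
grip_force: 88.5
```

Emit:
{"op": "arm_command", "data": {
  "series": [
    {"rotation":[0,0,0],"xyz":[0,0,0],"fingers":0.1},
    {"rotation":[0,0,0],"xyz":[0,0,0],"fingers":0.1}
  ]
}}

```text
time: 13.83
ee_pos: [0.3988, -0.2347, 0.1075]
eef_rot: [-3.131, 0.249, 0.001]
contact_force: [1.0, 0.2, -1.9]
width: 0.0172
grip_force: 88.5
```

Run:
```python
from h import *
f=grab("wrist");s,p,R=state();print(p.round(4),R.round(4).tolist(),s["width"],s["grip_force"],s["time"])
for q,z in dict(holder_seat=.026,dish_holder=0,petri_dish=.026,small_bottle_a=0).items(): print(q,pts("wrist",q,z))
cv2.imwrite("pics/w6.png",cv2.resize(f["color"][:,:,::-1],None,fx=1.4,fy=1.4,interpolation=cv2.INTER_CUBIC))
```

```text
[ 0.3989 -0.234   0.1074] [[0.9876, -0.1568, -0.0007], [-0.1568, -0.9876, 0.001], [-0.0009, -0.0009, -1.0]] 0.017167008723323263 88.49551945924759 13.8833
holder_seat []
dish_holder []
petri_dish [([0.539, -0.1107], 0.78)]
small_bottle_a []
```

View pics/w6.png

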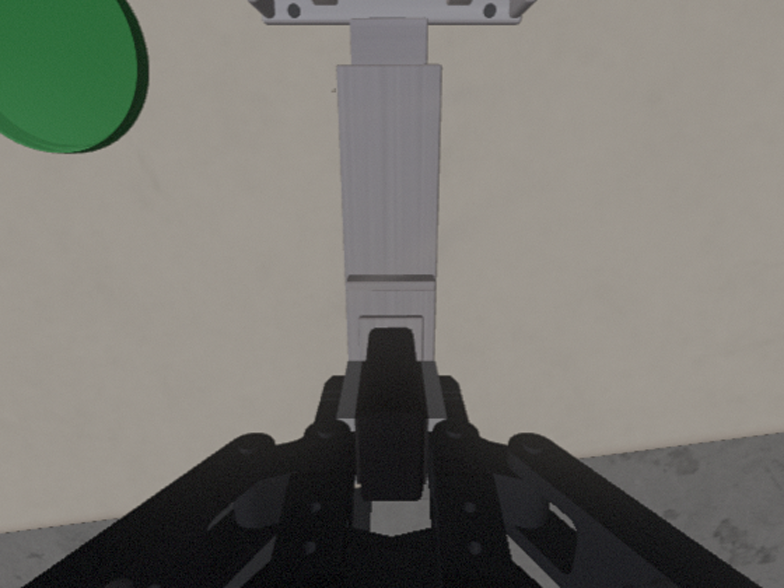

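Run:
```python
from h import *
f=grab("wrist");s,p,R=state()
P=lambda x,y,z:onz(f,(y/1.4,x/1.4),z)
zu=p[2]-.029
def T(X): return (R.T@(np.r_[X]-p)).round(4)
for z in(0,.006):
  a,b=P(266,23.5,z),P(522,23,z);d=a-b;print(z,"front",a,b,np.linalg.norm(d),np.degrees(np.arctan2(d[1],d[0]))-90,"mid in tool",T((a+b)/2))
a,b=P(326,3,.026),P(463,3,.026);print("rails",np.linalg.norm(a-b),T((a+b)/2))
for x,y in((388.8,65),(388.7,19),(391,276)): print("blade",T(P(x,y,zu+.003)))
for (x0,x1,y) in ((336,441,66),(346,436,300)): print(np.linalg.norm(P(x0,y,zu+.003)-P(x1,y,zu+.003)))
print(p,zu)
```

```text
0 front [ 5.43424475e-01 -1.95616166e-01  2.77555756e-17] [ 5.24147405e-01 -3.18312010e-01  2.77555756e-17] 0.12420094903486072 -8.928901508882376 mid in tool [0.1361 0.0021 0.1075]
0.006 front [ 0.54195068 -0.19685739  0.006     ] [ 0.52313731 -0.31660181  0.006     ] 0.12121332067394743 -8.928901508882404 mid in tool [0.1348 0.002  0.1015]
rails 0.05878979940749786 [0.1382 0.0021 0.0815]
blade [ 0.1066 -0.0002  0.026 ]
blade [ 0.1201 -0.0002  0.026 ]
blade [0.0327 0.0005 0.026 ]
0.03524430520094732
0.03559386195646734
[ 0.39969734 -0.23372326  0.1075019 ] 0.07850190442360429
```

Emit:
{"op": "arm_command", "data": {
  "series": [
    {"rotation":[0,0,0],"xyz":[0,0.002,0.025],"fingers":0.1},
    {"rotation":[0,0,0],"xyz":[0,0,0.025],"fingers":0.1},
    {"rotation":[0,0,0],"xyz":[0,0,0.017],"fingers":0.1},
    {"rotation":[0,0,0],"xyz":[0,0,0],"fingers":0.1},
    {"rotation":[0,0,0],"xyz":[0.014,0,0],"fingers":0.1},
    {"rotation":[0,0,0],"xyz":[0.014,0,0],"fingers":0.1},
    {"rotation":[0,0,0],"xyz":[0,0,0],"fingers":0.1},
    {"rotation":[0,0,0],"xyz":[0,0,0],"fingers":0.1}
  ]
}}

```text
time: 14.8
ee_pos: [0.4279, -0.2414, 0.0413]
eef_rot: [3.131, -0.247, 0.002]
contact_force: [-0.7, 0.1, -1.9]
width: 0.0172
grip_force: 88.5
```

Run:
```python
from h import *
f=grab("wrist");s,p,R=state();print(p.round(4),R.round(4).tolist(),s["contact_force"],s["time"])
def T(X): return (R.T@(np.r_[X]-p)).round(4)
for q,z in dict(petri_dish=.026,holder_seat=.026).items():
  for d in manip.place_of("wrist",q)[:2]: print(q,d["conf"],T(onz(f,d["pixel"],z)))
m=manip.trace("wrist","petri_dish")
for d in m[:2]: print(d["bbox"],d["conf"])
cv2.imwrite("pics/w7.png",f["color"][:260,60:500,::-1])
```

```text
[ 0.4267 -0.2409  0.041 ] [[0.9876, -0.1572, -0.0001], [-0.1572, -0.9876, -0.0001], [-0.0001, 0.0001, -1.0]] [ 0.33525206  0.31629007 -1.78374433] 14.85
[0.0, 10.2, 49.8, 159.5] 0.88
```

View pics/w7.png

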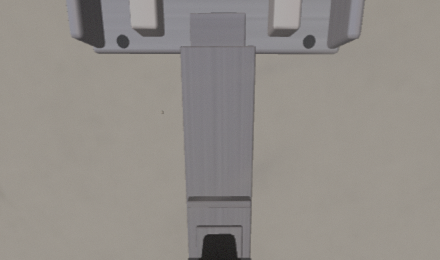

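Emit:
{"op": "arm_command", "data": {
  "series": [
    {"rotation":[0,0,0],"xyz":[0.01,0,0],"fingers":0.1},
    {"rotation":[0,0,0],"xyz":[0.01,0,0],"fingers":0.1},
    {"rotation":[0,0,0],"xyz":[0.01,0,0],"fingers":0.1},
    {"rotation":[0,0,0],"xyz":[0.01,0,0],"fingers":0.1},
    {"rotation":[0,0,0],"xyz":[0.01,0,0],"fingers":0.1},
    {"rotation":[0,0,0],"xyz":[0.01,0,0],"fingers":0.1},
    {"rotation":[0,0,0],"xyz":[0.01,0,0],"fingers":0.1},
    {"rotation":[0,0,0],"xyz":[0.005,0,0],"fingers":0.1},
    {"rotation":[0,0,0],"xyz":[0,0,0],"fingers":0.1},
    {"rotation":[0,0,0],"xyz":[0,0,0],"fingers":0.1}
  ]
}}

```text
time: 15.83
ee_pos: [0.5008, -0.253, 0.0403]
eef_rot: [-3.131, 0.249, 0.001]
contact_force: [-0.8, -1.0, -1.2]
width: 0.0173
grip_force: 88.5
```

Run:
```python
from h import *
f=grab("wrist");s,p,R=state();print(p.round(4),R.round(4).tolist(),s["contact_force"],s["time"])
def T(X): return (R.T@(np.r_[X]-p)).round(4)
for q,z in dict(petri_dish=.026,holder_seat=.026).items():
  for d in manip.place_of("wrist",q)[:2]: print(q,d["conf"],T(onz(f,d["pixel"],z)))
m=manip.trace("wrist","petri_dish")
for d in m[:2]: print(d["bbox"],d["conf"])
cv2.imwrite("pics/w8.png",f["color"][:300,60:500,::-1])
```

```text
[ 0.5002 -0.2528  0.0402] [[0.9874, -0.1582, -0.0013], [-0.1582, -0.9874, 0.0006], [-0.0014, -0.0004, -1.0]] [-0.55753533  0.80349856 -2.20872233] 15.8833
petri_dish 0.81 [ 0.0291 -0.1395  0.0142]
petri_dish 0.66 [ 0.097  -0.0023  0.0141]
[156.8, 0.9, 230.6, 175.2] 0.83
[0.8, 141.3, 77.6, 154.9] 0.62
```

View pics/w8.png

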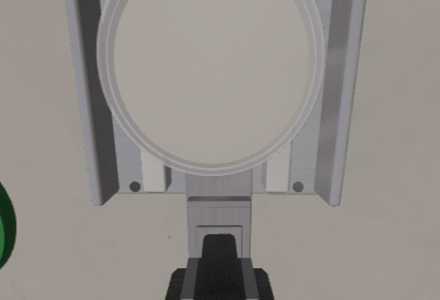

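```bash
cat >> h.py <<'E'
from scipy.optimize import least_squares
def dish(z0,pick=0):
    """dish centre in tool frame, from the mask outline: lid rim as circle r=46 mm; outline = hull of circles at z0 (under), z0+.016"""
    f=grab("wrist");s,p,R=state();H,W=f["color"].shape[:2]
    out=[]
    for m in manip.trace("wrist","petri_dish"):
        cs=cv2.findContours(m["region"].astype(np.uint8),cv2.RETR_EXTERNAL,cv2.CHAIN_APPROX_NONE)[0]
        cn=max(cs,key=cv2.contourArea)[:,0]; cn=cn[(cn[:,0]>2)&(cn[:,0]<W-3)&(cn[:,1]>2)&(cn[:,1]<H-3)]
        for z in (z0+.016,z0+.008):
            X=np.array([R.T@(onz(f,(y+0.,x+0.),z)-p) for x,y in cn])[:,:2]
            r=least_squares(lambda v:np.hypot(X[:,0]-v[0],X[:,1]-v[1])-v[2],[X[:,0].mean(),X[:,1].mean(),.046],loss="soft_l1",f_scale=.001)
            out.append((round(m["conf"],2),z,r.x.round(4).tolist(),round(float(np.abs(r.fun).mean()),5)))
    return out,p,R,s
E
python3 - <<'E'
from h import *
o,p,R,s=dish(.026)
for x in o: print(x)
print(p.round(4),s["contact_force"])
f=F["wrist"]
def T(X): return (R.T@(np.r_[X]-p)).round(4)
P=lambda x,y,z:onz(f,(y,x+60),z)
print("lip",T(P(220,200,.012+.012)),"holder front mid",T((P(98,206,.034)+P(337,206,.034))/2),T((P(119,192,.006)+P(316,192,.006))/2), "rails", T((P(143,190,.026)+P(290,190,.026))/2))
E
```

```text
(0.73, 0.041999999999999996, [0.0969, -0.0029, 0.0452], 0.00014)
(0.73, 0.034, [0.0976, -0.003, 0.0477], 0.00015)
[ 0.5001 -0.2529  0.0404] [ 0.19593757 -0.2829135  -1.71007406]
lip [0.0341 0.0009 0.0164] holder front mid [ 0.0342 -0.0003  0.0064] [ 0.0332 -0.0005  0.0344] rails [ 0.04   -0.0009  0.0144]
```

Emit:
{"op": "arm_command", "data": {
  "series": [
    {"rotation":[0,0,0],"xyz":[0.007,-0.0025,0],"fingers":0.1},
    {"rotation":[0,0,0],"xyz":[0.007,0,0],"fingers":0.1},
    {"rotation":[0,0,0],"xyz":[0,0,-0.003],"fingers":0.1},
    {"rotation":[0,0,0],"xyz":[0,0,-0.003],"fingers":0.1},
    {"rotation":[0,0,0],"xyz":[0,0,-0.002],"fingers":0.1},
    {"rotation":[0,0,0],"xyz":[0,0,-0.002],"fingers":0.1},
    {"rotation":[0,0,0],"xyz":[0,0,-0.002],"fingers":0.1},
    {"rotation":[0,0,0],"xyz":[0,0,-0.002],"fingers":0.1},
    {"rotation":[0,0,0],"xyz":[0,0,-0.002],"fingers":0.1},
    {"rotation":[0,0,0],"xyz":[0,0,0],"fingers":0.1}
  ]
}}

```text
time: 16.97
ee_pos: [0.5151, -0.253, 0.0569]
eef_rot: [3.131, -0.25, 0.001]
contact_force: [0.1, -0.5, -2.2]
width: 0.017
grip_force: 88.4
```

Run:
```python
from h import *
s,p,R=state();zu=p[2]-.029
o,p,R,s=dish(zu+.003)
for x in o: print(x)
print(p.round(4),R.round(4).tolist(),s["contact_force"],s["wrist_torque"],s["time"])
```

```text
(0.79, np.float64(0.0468917850419989), [0.1506, -0.1233, 0.042], 9e-05)
(0.79, np.float64(0.0388917850419989), [0.1541, -0.1298, 0.0442], 9e-05)
(0.71, np.float64(0.0468917850419989), [0.0745, 0.0144, 0.0433], 0.00781)
(0.71, np.float64(0.0388917850419989), [0.0741, 0.0152, 0.0456], 0.00822)
(0.58, np.float64(0.0468917850419989), [0.0828, -0.0003, 0.045], 0.00017)
(0.58, np.float64(0.0388917850419989), [0.0827, -0.0003, 0.0474], 0.00018)
(0.57, np.float64(0.0468917850419989), [0.0203, -0.1309, 0.0387], 0.00099)
(0.57, np.float64(0.0388917850419989), [0.0169, -0.1378, 0.0408], 0.00104)
[ 0.5151 -0.253   0.0567] [[0.9874, -0.1585, 0.0003], [-0.1585, -0.9874, -0.0002], [0.0003, 0.0002, -1.0]] [-0.31757269 -0.24244722 -1.88306585] [0.00905732 0.0898196  0.00893829] 17.0167
```

Emit:
{"op": "arm_command", "data": {
  "series": [
    {"rotation":[0,0,0],"xyz":[0,0,-0.004],"fingers":0.1},
    {"rotation":[0,0,0],"xyz":[0,0,-0.01],"fingers":0.1},
    {"rotation":[0,0,0],"xyz":[0,0,-0.016],"fingers":0.1},
    {"rotation":[0,0,0],"xyz":[0,0,-0.018],"fingers":0.1},
    {"rotation":[0,0,0],"xyz":[0,0,-0.016],"fingers":0.1},
    {"rotation":[0,0,0],"xyz":[0,0,-0.01],"fingers":0.1},
    {"rotation":[0,0,0],"xyz":[0,0,-0.003],"fingers":0.1}
  ]
}}

```text
time: 17.65
ee_pos: [0.5164, -0.2537, 0.1361]
eef_rot: [3.13, -0.25, 0.006]
contact_force: [0.2, -0.6, -2.3]
width: 0.0173
grip_force: 88.5
```

Emit:
{"op": "arm_command", "data": {
  "series": [
    {"rotation":[0,0,0],"xyz":[-0.004,0,0],"fingers":0.1},
    {"rotation":[0,0,0],"xyz":[-0.01,0,0],"fingers":0.1},
    {"rotation":[0,0,0],"xyz":[-0.016,0,0],"fingers":0.1},
    {"rotation":[0,0,0],"xyz":[-0.02,0,0],"fingers":0.1},
    {"rotation":[0,0,0],"xyz":[-0.018,0,0],"fingers":0.1},
    {"rotation":[0,0,0],"xyz":[-0.012,0,0],"fingers":0.1},
    {"rotation":[0,0,0],"xyz":[-0.007,0,0],"fingers":0.1},
    {"rotation":[0,0,0],"xyz":[-0.002,0,0],"fingers":0.1},
    {"rotation":[0,0,0],"xyz":[0,0,0],"fingers":0.1}
  ]
}}

```text
time: 18.4
ee_pos: [0.4269, -0.2388, 0.1334]
eef_rot: [-3.132, 0.251, -0.0]
contact_force: [1.0, 0.9, -2.3]
width: 0.0169
grip_force: 88.5
```

Run:
```python
from h import *
s,p,R=state();zu=p[2]-.029
o,p,R,s=dish(zu+.003)
for x in o: print(x) if abs(x[2][1])<.03 else 0
print(p.round(4),R.round(4).tolist(),s["contact_force"],s["wrist_torque"],s["time"])
```

```text
(0.97, np.float64(0.12335871963404928), [0.0817, -0.0005, 0.0451], 0.00015)
(0.97, np.float64(0.11535871963404928), [0.0816, -0.0006, 0.0475], 0.00016)
[ 0.4278 -0.2392  0.1335] [[0.9873, -0.1588, 0.001], [-0.1588, -0.9873, -0.0005], [0.0011, 0.0003, -1.0]] [-0.34413385  0.504412   -2.35464531] [ 0.01274709  0.07808777 -0.02573668] 18.45
```

Emit:
{"op": "arm_command", "data": {
  "series": [
    {"rotation":[0,0,0],"xyz":[-0.0008,-0.005,0],"fingers":0.1},
    {"rotation":[0,0,0],"xyz":[-0.002,-0.012,0],"fingers":0.1},
    {"rotation":[0,0,0],"xyz":[-0.003,-0.019,0],"fingers":0.1},
    {"rotation":[0,0,0],"xyz":[-0.004,-0.025,0],"fingers":0.1},
    {"rotation":[0,0,-1.5],"xyz":[-0.0046,-0.0286,0],"fingers":0.1},
    {"rotation":[0,0,-1.5],"xyz":[-0.0038,-0.0287,0],"fingers":0.1},
    {"rotation":[0,0,-1.5],"xyz":[-0.0031,-0.0288,0],"fingers":0.1},
    {"rotation":[0,0,-1.5],"xyz":[-0.0023,-0.0289,0],"fingers":0.1},
    {"rotation":[0,0,-1.5],"xyz":[-0.0016,-0.029,0],"fingers":0.1},
    {"rotation":[0,0,-1.5],"xyz":[-0.0008,-0.029,0],"fingers":0.1}
  ]
}}

```text
time: 19.33
ee_pos: [0.4268, -0.0007, 0.1335]
eef_rot: [-3.141, 0.001, -0.0]
contact_force: [0.7, 0.2, -1.0]
width: 0.0171
grip_force: 88.5
```

Emit:
{"op": "arm_command", "data": {
  "series": [
    {"rotation":[0,0,-1.5],"xyz":[0,-0.029,0],"fingers":0.1},
    {"rotation":[0,0,-1.5],"xyz":[0.0007,-0.029,0],"fingers":0.1},
    {"rotation":[0,0,-1.5],"xyz":[0.0015,-0.029,0],"fingers":0.1},
    {"rotation":[0,0,-1.5],"xyz":[0.0022,-0.0289,0],"fingers":0.1},
    {"rotation":[0,0,-1.5],"xyz":[0.003,-0.0288,0],"fingers":0.1},
    {"rotation":[0,0,0],"xyz":[0.0037,-0.0288,0],"fingers":0.1},
    {"rotation":[0,0,0],"xyz":[0.0032,-0.0248,0],"fingers":0.1},
    {"rotation":[0,0,0],"xyz":[0.0024,-0.0188,0],"fingers":0.1},
    {"rotation":[0,0,0],"xyz":[0.0015,-0.0119,0],"fingers":0.1},
    {"rotation":[0,0,0],"xyz":[0.0006,-0.005,0],"fingers":0.1}
  ]
}}

```text
time: 20.17
ee_pos: [0.4268, 0.2343, 0.1334]
eef_rot: [-3.134, -0.206, -0.0]
contact_force: [0.1, -0.4, -1.9]
width: 0.0169
grip_force: 88.5
```

Emit:
{"op": "arm_command", "data": {
  "series": [
    {"rotation":[0,0,0],"xyz":[0,0,0],"fingers":0.1},
    {"rotation":[0,0,0],"xyz":[0,0,0],"fingers":0.1},
    {"rotation":[0,0,0],"xyz":[0,0,0],"fingers":0.1}
  ]
}}

```text
time: 20.42
ee_pos: [0.4268, 0.2309, 0.1333]
eef_rot: [3.134, 0.201, -0.001]
contact_force: [0.1, 0.6, -1.9]
width: 0.0171
grip_force: 88.5
```

Run:
```python
from h import *
s,p,R=state();zu=p[2]-.029
o,p,R,s=dish(zu+.003)
for x in o: print(x) if abs(x[2][1])<.03 else 0
print(p.round(4),R.round(4).tolist(),s["contact_force"],s["wrist_torque"],s["time"])
print(pts("wrist","pin_a",.05),pts("wrist","view_stage",.0),pts("wrist","stage_seat",.034))
grab("top");grab("side")
for c in("top","side"): print(c,pts(c,"pin_a",.05),pts(c,"view_stage",0),pts(c,"stage_seat",.034))
cv2.imwrite("pics/w9.png",F["wrist"]["color"][:,:,::-1])
```

```text
(0.7, np.float64(0.12330925427403742), [0.0823, -0.0006, 0.0451], 0.00017)
(0.7, np.float64(0.11530925427403743), [0.0823, -0.0006, 0.0475], 0.00018)
[0.4269 0.2308 0.1334] [[0.9919, 0.1274, -0.0006], [0.1274, -0.9919, -0.0006], [-0.0006, 0.0006, -1.0]] [-0.53352086  0.03312953 -2.34296652] [-0.02840286  0.04832892  0.04954772] 20.4667
[] [] []
top [([0.5715, 0.3134], 0.85), ([0.5828, 0.1815], 0.73)] [([0.582, 0.2572], 0.75), ([0.678, -0.2973], 0.61), ([0.5869, -0.2815], 0.5)] [([0.5918, 0.2563], 0.76)]
side [([0.6011, 0.2029], 0.72), ([0.5868, 0.3206], 0.63)] [([0.5909, 0.2282], 0.96)] [([0.5848, 0.2578], 0.84)]
```

Emit:
{"op": "arm_command", "data": {
  "series": [
    {"rotation":[0,0,0],"xyz":[0.004,0,0],"fingers":0.1},
    {"rotation":[0,0,0],"xyz":[0.01,0,0],"fingers":0.1},
    {"rotation":[0,0,0],"xyz":[0.016,0,0],"fingers":0.1},
    {"rotation":[0,0,0],"xyz":[0.018,0,0],"fingers":0.1},
    {"rotation":[0,0,0],"xyz":[0.014,-0.0005,0],"fingers":0.1},
    {"rotation":[0,0,0],"xyz":[0.009,0,0],"fingers":0.1},
    {"rotation":[0,0,0],"xyz":[0.004,0,0],"fingers":0.1},
    {"rotation":[0,0,0],"xyz":[0,0,0],"fingers":0.1},
    {"rotation":[0,0,0],"xyz":[0,0,0],"fingers":0.1},
    {"rotation":[0,0,0],"xyz":[0,0,0],"fingers":0.1}
  ]
}}

```text
time: 21.9
ee_pos: [0.5003, 0.2418, 0.1332]
eef_rot: [3.135, 0.202, -0.003]
contact_force: [0.3, -0.1, -2.4]
width: 0.0172
grip_force: 88.5
```

Run:
```python
from h import *
s,p,R=state();zu=p[2]-.029
o,p,R,s=dish(zu+.003)
for x in o: print(x)
f=F["wrist"];print(p.round(4),R.round(4).tolist(),s["time"])
def T(X): return (R.T@(np.r_[X]-p)).round(4).tolist()
for d in manip.place_of("wrist","pin_a")[:4]: print("pin",d["conf"],d["pixel"],T(onz(f,d["pixel"],.05)))
for q in("view_stage","turntable_centre"):
  for d in manip.trace("wrist",q)[:2]: 
    print(q,d["conf"],d["bbox"])
    M=d["region"]; cn=max(cv2.findContours(M.astype(np.uint8),0,1)[0],key=cv2.contourArea)
np.savez("fr.npz",col=f["color"],K=f["K"],R=f["R"],t=f["t"],p=p,Rt=R)
```

```text
(0.63, np.float64(0.12316586354368637), [0.0824, -0.0004, 0.045], 0.00014)
(0.63, np.float64(0.11516586354368638), [0.0824, -0.0005, 0.0474], 0.00015)
[0.5004 0.2418 0.1333] [[0.9917, 0.1287, -0.0012], [0.1287, -0.9917, -0.0004], [-0.0013, 0.0002, -1.0]] 21.95
pin 0.7 [98.8, 181.1] [0.0832, -0.064, 0.0832]
view_stage 0.76 [174.1, 0.0, 211.6, 105.1]
turntable_centre 0.52 [174.0, 93.9, 211.7, 10.3]
```

Emit:
{"op": "arm_command", "data": {
  "series": [
    {"rotation":[0,0,0],"xyz":[0.0005,0.001,0.004],"fingers":0.1},
    {"rotation":[0,0,0],"xyz":[0,0,0.01],"fingers":0.1},
    {"rotation":[0,0,0],"xyz":[0,0,0.014],"fingers":0.1},
    {"rotation":[0,0,0],"xyz":[0,0,0.012],"fingers":0.1},
    {"rotation":[0,0,0],"xyz":[0,0,0.008],"fingers":0.1},
    {"rotation":[0,0,0],"xyz":[0,0,0.004],"fingers":0.1},
    {"rotation":[0,0,0],"xyz":[0,0,0],"fingers":0.1},
    {"rotation":[0,0,0],"xyz":[0,0,0],"fingers":0.1}
  ]
}}

```text
time: 22.82
ee_pos: [0.5022, 0.2411, 0.0813]
eef_rot: [3.135, 0.202, -0.001]
contact_force: [0.4, -0.5, -1.7]
width: 0.017
grip_force: 88.6
```

Run:
```python
from h import *
s,p,R=state();zu=p[2]-.029
o,p,R,s=dish(zu+.003)
for x in o: print(x)
f=F["wrist"];print(p.round(4),R.round(4).tolist(),s["time"])
def T(X): return (R.T@(np.r_[X]-p)).round(4).tolist()
for d in manip.place_of("wrist","pin_a")[:4]: print("pin",d["conf"],d["pixel"],T(onz(f,d["pixel"],.05)))
for d in manip.place_of("wrist","view_stage")[:4]: print("st",d["conf"],d["pixel"],T(onz(f,d["pixel"],.0)))
# circle fit on dark/edge of stage: trace contour outer boundary beyond dish
for d in manip.trace("wrist","view_stage")[:1]:
    cn=np.vstack([c[:,0] for c in cv2.findContours(d["region"].astype(np.uint8),0,1)[0]]); cn=cn[(cn[:,1]>2)]
    X=np.array([T(onz(f,(y,x),.011)) for x,y in cn])[:,:2]; r0=np.hypot(X[:,0]-.083,X[:,1]); k=(r0>.068)&(r0<.088); X=X[k]
    if len(X)>20:
        r=least_squares(lambda v:np.hypot(X[:,0]-v[0],X[:,1]-v[1])-v[2],[.083,0,.078],loss="soft_l1",f_scale=.001); print("ring",d["bbox"],len(X),r.x.round(4))
cv2.imwrite("pics/w10.png",f["color"][:,:,::-1])
```

```text
(0.57, np.float64(0.0712544643996856), [0.0783, 0.0103, 0.0436], 0.00451)
(0.57, np.float64(0.0632544643996856), [0.078, 0.0109, 0.0459], 0.00474)
(0.56, np.float64(0.0712544643996856), [0.0821, -0.0003, 0.045], 0.00016)
(0.56, np.float64(0.0632544643996856), [0.0821, -0.0003, 0.0473], 0.00017)
[0.5025 0.2413 0.0817] [[0.9917, 0.1285, 0.0005], [0.1285, -0.9917, 0.0002], [0.0006, -0.0002, -1.0]] 22.8667
pin 0.96 [102.8, 408.1] [0.0809, 0.0666, 0.0317]
pin 0.58 [99.7, 147.5] [0.0825, -0.0662, 0.0317]
ring [138.3, 0.0, 275.1, 214.3] 512 [ 0.0821 -0.0001  0.0767]
```

Emit:
{"op": "arm_command", "data": {
  "series": [
    {"rotation":[0,0,0],"xyz":[0,0,0.005],"fingers":0.1},
    {"rotation":[0,0,0],"xyz":[0,0,0.006],"fingers":0.1},
    {"rotation":[0,0,0],"xyz":[0,0,0.004],"fingers":0.1},
    {"rotation":[0,0,0],"xyz":[0,0,0.002],"fingers":0.1},
    {"rotation":[0,0,0],"xyz":[0,0,0.001],"fingers":0.1},
    {"rotation":[0,0,0],"xyz":[0,0,0.001],"fingers":0.1},
    {"rotation":[0,0,0],"xyz":[0,0,0.001],"fingers":0.1},
    {"rotation":[0,0,0],"xyz":[0,0,0.001],"fingers":0.1},
    {"rotation":[0,0,0],"xyz":[0,0,0.001],"fingers":0.1},
    {"rotation":[0,0,0],"xyz":[0,0,0.001],"fingers":0.1}
  ]
}}

```text
time: 23.9
ee_pos: [0.5023, 0.2412, 0.0586]
eef_rot: [-3.135, -0.202, -0.001]
contact_force: [-0.1, 0.3, -1.5]
width: 0.0169
grip_force: 88.5
```

Emit:
{"op": "arm_command", "data": {
  "series": [
    {"rotation":[0,0,0],"xyz":[0,0,0.001],"fingers":0.1},
    {"rotation":[0,0,0],"xyz":[0,0,0.001],"fingers":0.1},
    {"rotation":[0,0,0],"xyz":[0,0,0.001],"fingers":0.1},
    {"rotation":[0,0,0],"xyz":[0,0,0.001],"fingers":0.1},
    {"rotation":[0,0,0],"xyz":[0,0,0.001],"fingers":0.1},
    {"rotation":[0,0,0],"xyz":[0,0,0],"fingers":0.1},
    {"rotation":[0,0,0],"xyz":[0,0,0],"fingers":0.1}
  ]
}}

```text
time: 24.48
ee_pos: [0.5021, 0.2411, 0.0534]
eef_rot: [3.135, 0.202, -0.0]
contact_force: [0.5, 0.9, -2.4]
width: 0.0175
grip_force: 88.5
```

Run:
```python
from h import *
o,p,R,s=dish(.034)
for x in o: print(x)
f=F["wrist"];print(p.round(4),R.round(4).tolist(),s["contact_force"],s["wrist_torque"],s["time"])
def T(X): return (R.T@(np.r_[X]-p)).round(4).tolist()
for d in manip.place_of("wrist","pin_a")[:4]: print("pin",d["conf"],d["pixel"],T(onz(f,d["pixel"],.05)))
```

```text
(0.59, 0.05, [0.0826, -0.0005, 0.0452], 0.00018)
(0.59, 0.042, [0.0826, -0.0005, 0.0477], 0.00019)
[0.5021 0.2411 0.0534] [[0.9917, 0.1285, -0.0], [0.1285, -0.9917, -0.0], [-0.0, 0.0, -1.0]] [ 0.23893621  0.07738322 -1.58319704] [-0.0145861   0.01740567  0.0195891 ] 24.5333
pin 0.8 [100.6, 429.6] [0.0824, 0.065, 0.0034]
pin 0.78 [99.0, 121.3] [0.0833, -0.0667, 0.0034]
```

Emit:
{"op": "arm_command", "data": {
  "series": [
    {"rotation":[0,0,0],"xyz":[-0.003,0,0],"fingers":0.1},
    {"rotation":[0,0,0],"xyz":[-0.006,0,0],"fingers":0.1},
    {"rotation":[0,0,0],"xyz":[-0.01,0,0],"fingers":0.1},
    {"rotation":[0,0,0],"xyz":[-0.012,0,0],"fingers":0.1},
    {"rotation":[0,0,0],"xyz":[-0.014,0,0],"fingers":0.1},
    {"rotation":[0,0,0],"xyz":[-0.014,0,0],"fingers":0.1},
    {"rotation":[0,0,0],"xyz":[-0.014,0,0],"fingers":0.1},
    {"rotation":[0,0,0],"xyz":[-0.014,0,0],"fingers":0.1},
    {"rotation":[0,0,0],"xyz":[-0.014,0,0],"fingers":0.1},
    {"rotation":[0,0,0],"xyz":[-0.008,0,0],"fingers":0.1}
  ]
}}

```text
time: 25.47
ee_pos: [0.3902, 0.2261, 0.0533]
eef_rot: [3.134, 0.203, -0.005]
contact_force: [-0.9, -0.2, -1.4]
width: 0.0169
grip_force: 88.5
```

Run:
```python
from h import *
o,p,R,s=dish(.034)
for x in o: print(x, (p+R@np.r_[x[2][:2],0]).round(4)[:2])
print(p.round(4),s["contact_force"],s["time"])
g=grab("top");h=grab("side")
for c in("top","side"): print(c,pts(c,"petri_dish",.034),pts(c,"pin_a",.05),pts(c,"stage_seat",.034))
for c in("top","side"): print(c,[pts(c,q,0) for q in("tall_flask","side_flask","small_bottle_a")])
```

```text
(0.26, 0.05, [-349.3709, -0.6586, 349.4876], 0.00168) [-346.1398  -44.2191]
(0.26, 0.042, [-399.5378, -0.7642, 399.6563], 0.00177) [-395.9     -50.5901]
[0.3889 0.2257 0.0532] [-2.31240439 -0.73928674 -1.48914749] 25.5167
top [([0.6921, -0.1207], 0.77), ([0.574, 0.2447], 0.7), ([0.549, -0.0897], 0.61)] [([0.5706, 0.3119], 0.8), ([0.5882, 0.185], 0.71)] [([0.5881, 0.2483], 0.77)]
side [([0.6889, -0.1665], 0.85), ([0.5538, -0.152], 0.72), ([0.5836, 0.262], 0.65)] [([0.5913, 0.2013], 0.93), ([0.5811, 0.3419], 0.54)] [([0.5879, 0.2657], 0.66), ([0.5851, 0.2125], 0.2)]
top [[([0.6204, 0.0357], 0.56), ([0.5958, 0.256], 0.27)], [([0.5292, 0.462], 0.69), ([0.4626, 0.2329], 0.33)], [([0.6749, -0.2938], 0.63), ([0.7, 0.2419], 0.55)]]
side [[([0.6223, 0.0247], 0.69), ([0.587, 0.3246], 0.21)], [([0.5241, 0.4677], 0.89)], [([0.6832, -0.302], 0.92), ([0.6848, 0.2541], 0.67)]]
```

Emit:
{"op": "arm_command", "data": {
  "series": [
    {"rotation":[0,0,0],"xyz":[0,0,-0.025],"fingers":0.1},
    {"rotation":[0,0,0],"xyz":[0,0,-0.03],"fingers":0.1},
    {"rotation":[0,0,0],"xyz":[0.002,0.03,0],"fingers":0.1},
    {"rotation":[0,0,0],"xyz":[0.002,0.03,0],"fingers":0.1},
    {"rotation":[0,0,0],"xyz":[0.002,0.03,0],"fingers":0.1},
    {"rotation":[0,0,0],"xyz":[0.002,0.03,0],"fingers":0.1},
    {"rotation":[0,0,0],"xyz":[0.002,0.03,0],"fingers":0.1},
    {"rotation":[0,0,0],"xyz":[0.002,0.03,0],"fingers":0.1},
    {"rotation":[0,0,0],"xyz":[0.002,0.03,0],"fingers":0.1},
    {"rotation":[0,0,7],"xyz":[0,0,0],"fingers":0.1}
  ]
}}

```text
time: 27.1
ee_pos: [0.4367, 0.0163, 0.1088]
eef_rot: [3.139, 0.007, 0.004]
contact_force: [-0.0, 0.3, -1.3]
width: 0.0168
grip_force: 88.9
```

Emit:
{"op": "arm_command", "data": {
  "series": [
    {"rotation":[0,0,0],"xyz":[0,0,0.02],"fingers":0.1},
    {"rotation":[0,0,0],"xyz":[0,0,0.025],"fingers":0.1},
    {"rotation":[0,0,0],"xyz":[0,0,0.015],"fingers":0.1},
    {"rotation":[0,0,0],"xyz":[0,0,0.008],"fingers":0.1},
    {"rotation":[0,0,0],"xyz":[0,0,0],"fingers":0.1},
    {"rotation":[0,0,0],"xyz":[0,0,0],"fingers":0.1}
  ]
}}

```text
time: 27.6
ee_pos: [0.4348, 0.0207, 0.0404]
eef_rot: [-3.142, -0.011, 0.001]
contact_force: [0.2, -0.4, -1.9]
width: 0.0174
grip_force: 88.9
```

Emit:
{"op": "arm_command", "data": {
  "series": [
    {"rotation":[0,0,0],"xyz":[0,0,0.005],"fingers":0.1},
    {"rotation":[0,0,0],"xyz":[0,0,0.003],"fingers":0.1},
    {"rotation":[0,0,0],"xyz":[0,0,0.001],"fingers":0.1},
    {"rotation":[0,0,0],"xyz":[0,0,0.001],"fingers":0.1},
    {"rotation":[0,0,0],"xyz":[0,0,0],"fingers":0.1},
    {"rotation":[0,0,0],"xyz":[0,0,0],"fingers":0.1}
  ]
}}

```text
time: 28.1
ee_pos: [0.435, 0.0207, 0.0306]
eef_rot: [3.142, 0.011, 0.001]
contact_force: [0.2, -0.1, -1.7]
width: 0.0169
grip_force: 88.9
```

Emit:
{"op": "arm_command", "data": {
  "series": [
    {"rotation":[0,0,0],"xyz":[0,0,0.001],"fingers":0.1},
    {"rotation":[0,0,0],"xyz":[0,0,0],"fingers":0.1}
  ]
}}

```text
time: 28.27
ee_pos: [0.4349, 0.0207, 0.0295]
eef_rot: [3.142, 0.011, 0.0]
contact_force: [-0.5, -0.8, -2.4]
width: 0.017
grip_force: 88.9
```

Emit:
{"op": "arm_command", "data": {
  "series": [
    {"rotation":[0,0,0],"xyz":[0,0,0.001],"fingers":0.1},
    {"rotation":[0,0,0],"xyz":[0,0,0],"fingers":0.1},
    {"rotation":[0,0,0],"xyz":[0,0,0.0005],"fingers":0.1},
    {"rotation":[0,0,0],"xyz":[0,0,0],"fingers":0.1}
  ]
}}

```text
time: 28.6
ee_pos: [0.435, 0.0207, 0.029]
eef_rot: [3.142, 0.01, 0.001]
contact_force: [-3.3, 0.7, 12.3]
width: 0.0169
grip_force: 91.0
```

Emit:
{"op": "arm_command", "data": {
  "series": [
    {"rotation":[0,0,0],"xyz":[0,0,-0.0005],"fingers":0.1},
    {"rotation":[0,0,0],"xyz":[0,0,0],"fingers":0.25},
    {"rotation":[0,0,0],"xyz":[0,0,0],"fingers":0.5},
    {"rotation":[0,0,0],"xyz":[0,0,0],"fingers":0.5},
    {"rotation":[0,0,0],"xyz":[0,0,0],"fingers":0.5},
    {"rotation":[0,0,0],"xyz":[0,0,-0.02],"fingers":0.5},
    {"rotation":[0,0,0],"xyz":[0,0,-0.04],"fingers":0.5},
    {"rotation":[0,0,0],"xyz":[0,0,-0.04],"fingers":0.5},
    {"rotation":[0,0,0],"xyz":[0,0,-0.04],"fingers":0.5},
    {"rotation":[0,0,0],"xyz":[0,0,-0.02],"fingers":0.5}
  ]
}}

```text
time: 29.43
ee_pos: [0.437, 0.0206, 0.1927]
eef_rot: [3.141, 0.011, 0.01]
contact_force: [0.3, -0.0, -0.4]
width: 0.0424
grip_force: 0.0
```

Run:
```python
from h import *
s,p,R=state();grab("wrist")
print(p.round(4),s["width"],s["time"])
print(pts("wrist","lifter_grip",.046),pts("wrist","lifter_blade",.003),[d["bbox"] for d in manip.look_for("wrist","dish_lifter")])
print(pts("wrist","petri_dish",.034),pts("wrist","pin_a",.05),pts("wrist","tall_flask",0))
```

```text
[0.437  0.0206 0.1927] 0.04244593007869319 29.4333
[([0.4358, 0.0197], 0.66)] [([0.5176, 0.019], 0.65)] [[259.7, 59.9, 36.7, 161.9]]
[] [([0.5912, 0.1835], 0.91), ([0.4465, 0.0205], 0.74)] []
```

Emit:
{"op": "arm_command", "data": {
  "series": [
    {"rotation":[0,0,0],"xyz":[0,-0.03,-0.015],"fingers":0.5},
    {"rotation":[0,0,0],"xyz":[0,-0.04,-0.015],"fingers":0.5},
    {"rotation":[0,0,0],"xyz":[0,-0.04,0],"fingers":0.5},
    {"rotation":[0,0,0],"xyz":[0.01,-0.04,0],"fingers":0.5},
    {"rotation":[0,0,0],"xyz":[0.02,-0.04,0],"fingers":0.5},
    {"rotation":[0,0,0],"xyz":[0.01,-0.03,0],"fingers":0.5},
    {"rotation":[0,0,0],"xyz":[0,0,0],"fingers":0.5},
    {"rotation":[0,0,0],"xyz":[0,0,0],"fingers":0.5},
    {"rotation":[0,0,0],"xyz":[0,0,0],"fingers":0.5}
  ]
}}

```text
time: 30.53
ee_pos: [0.4708, 0.2366, 0.2162]
eef_rot: [3.139, 0.012, -0.006]
contact_force: [-0.2, 0.7, -0.2]
width: 0.0428
grip_force: 0.0
```

Run:
```python
from h import *
o,p,R,s=dish(.034);print(p.round(4))
for x in o: print(x, (p+R@np.r_[x[2][:2],0]).round(4)[:2])
f=F["wrist"]
def best(q,z): return [(onz(f,d["pixel"],z)[:2].round(4),round(d["conf"],2)) for d in manip.place_of("wrist",q)[:3]]
pn=best("pin_a",.05);print(pn,best("view_stage",0),best("stage_seat",.034))
if len(pn)>1:
    a,b=pn[0][0],pn[1][0];d=a-b;print("pins c",(a+b)/2,np.linalg.norm(d),"chan",(np.degrees(np.arctan2(d[1],d[0]))-90+90)%180-90)
for d in manip.trace("wrist","view_stage")[:1]:
    cn=np.vstack([c[:,0] for c in cv2.findContours(d["region"].astype(np.uint8),0,1)[0]]);print(d["bbox"])
    X=np.array([onz(f,(y,x),.011)[:2] for x,y in cn]);r0=np.hypot(*(X-[.583,.252]).T);X1=X[(r0>.07)&(r0<.083)]
    r=least_squares(lambda v:np.hypot(X1[:,0]-v[0],X1[:,1]-v[1])-v[2],[.583,.252,.078],loss="soft_l1",f_scale=.001).x;print("ring",r)
# pointer: darkest pixels at radius 82-95 mm on the robot side
g=cv2.cvtColor(f["color"],cv2.COLOR_RGB2GRAY);yy,xx=np.mgrid[0:420,0:560]
W=np.array([onz(f,(y,x),.010)[:2] for y,x in zip(yy.ravel(),xx.ravel())])
e=W-r[:2];rr=np.hypot(*e.T);an=np.degrees(np.arctan2(-e[:,1],-e[:,0]));k=(rr>.083)&(rr<.095)&(np.abs(an)<40)
dark=k&(g.ravel()<np.median(g.ravel()[k])*.65);print("pointer yaw",an[dark].mean(),dark.sum(),an[dark].std())
k=(rr>.064)&(rr<.071)&(np.abs(an)<15);dk=k&(g.ravel()<np.median(g.ravel()[k])*.6);print("mark",an[dk].mean(),dk.sum())
```

```text
[0.4708 0.2361 0.2165]
(0.74, 0.05, [0.0737, 0.2821, 0.0362], 0.00023) [ 0.5463 -0.0455]
(0.74, 0.042, [0.0734, 0.2894, 0.0371], 0.00024) [ 0.5461 -0.0528]
(0.62, 0.05, [0.1141, -0.0155, 0.0451], 0.0003) [0.5848 0.2523]
(0.62, 0.042, [0.1149, -0.0159, 0.0463], 0.00031) [0.5856 0.2528]
[(array([0.5764, 0.3147]), 0.89), (array([0.5911, 0.1855]), 0.59)] [] []
pins c [0.58375 0.2501 ] 0.1300335725880051 chan 6.491033789334637
[180.6, 0.0, 159.2, 166.8]
ring [0.58315584 0.25182676 0.07654837]
pointer yaw 7.92939407707357 62 2.031218962483013
mark 6.261310150038961 11
```

Run:
```python
from h import *
f=grab("wrist");g=cv2.cvtColor(f["color"],cv2.COLOR_RGB2GRAY)
u=cv2.resize(g,None,fx=4,fy=4,interpolation=cv2.INTER_CUBIC)
def find(z,c,r0,r1,far=False):
    A=np.radians(np.arange(-15,30,.25))+(0 if far else np.pi);Rr=np.arange(r0,r1,.0005);V=[]
    for a in A:
        v=[]
        for r in Rr:
            y,x=proj(f,[c[0]+r*np.cos(a),c[1]+r*np.sin(a),z]);v.append(u[min(max(int(y*4+2),0),1679),int(x*4+2)])
        V.append(np.mean(v))
    V=np.array(V);w=np.clip(np.median(V)-V-8,0,None);dg=np.arange(-15,30,.25);return (w*dg).sum()/w.sum(),w.max()
for c in([.5832,.2518],[.584,.251]):
    print(c,"ptr",find(.010,c,.083,.095),"mark",find(.018,c,.060,.069),"far",find(.018,c,.060,.069,True))
```

```text
[0.5832, 0.2518] ptr (np.float64(8.011380030372056), np.float64(74.04166666666669)) mark (np.float64(6.51895366359013), np.float64(63.10526315789474)) far (np.float64(nan), np.float64(0.0))
[0.584, 0.251] ptr (np.float64(7.453014286261442), np.float64(76.58333333333334)) mark (np.float64(5.742714163263249), np.float64(59.13157894736841)) far (np.float64(nan), np.float64(0.0))<stdin>:11: RuntimeWarning: invalid value encountered in scalar divide
```

```bash
python3 -c "
from bench import manip
print(manip.finish_job())"
```

```text
the job is handed in; nothing more can be done
None
```

The job is handed in at about 31 s: the dish sits on the turntable's rails about 1 to 2 mm off centre, with the channel about 1.5° off the pointer, which I left uncorrected. The lifter is back on the bench near where it started, clear of stage and holder, and no glassware shift showed in the last camera checks; the verdict itself was not returned.

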